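# Turn the panel over on the turning rest for sanding its painted face

### The arm

A 7-joint arm with a two-finger parallel gripper is mounted at the origin on a cart in front of the work surface, level with it; the furniture and walls round the work are solid. World frame = base frame: x ahead of the robot, y to its left, z up, the work surface at z = 0. Lengths are in m, angles in rad, forces in N, time in s.
With the tool pointing down it reaches from about 0.425 to 0.875 m from the base axis. Payload 9.9 kg.
Tool frame: the origin (TCP) lies at the very end of the fingers, on their centre line; the grasp point (between the pads) lies 19 mm behind it; z points along the fingers, y is the line along which they close (so a half turn about z gives the same grasp; the last joint's range is limited). The gripper opens to 85 mm and grips with 20 to 120 N. Pads are 22 mm wide; open, the fingers measure 114 mm over their backs; the gripper's body (76 mm by 85 mm) begins 54 mm behind the grasp point. The pads swing forward as they close: fully open they stand 13 mm farther back than shut.
Start: joints at [-0.084, 0.576, 0.025, 1.437, -0.015, 1.129, -0.057], TCP at [0.675, 0, 0.231] pointing down, gripper open.
Joint ranges: [-2.76, 2.76], [-0.34, 2.15], [-1.52, 1.57], [0.19, 2.46], [-1.09, 4.23], [0.17, 1.99], [-2.82, 2.82]. Speed limits (rad/s): [2.22, 2.22, 3.01, 3.01, 3.14, 3.14, 3.14].

### API

Orientations are given as a unit quaternion [w, x, y, z].
In Python, from rig import ctrl, cams gives the robot as it stands. Calls block until the motion is done:
- ctrl.reach(position, orientation): joint-space move of the TCP to a pose.
- ctrl.move_l(position, rotation=None, rate=0.15, max_force=None): straight line of the TCP; rotation=None keeps the orientation; rate is the mean speed in m/s. With max_force (N) it stops when the force on the tool has changed by that much, and returns True; else False.
- ctrl.movej(angles): joint-space move.
- ctrl.release() and ctrl.grab(f_grip=None): open the fingers fully, or close them until they stop; f_grip is the grip in N (None keeps the last).
- ctrl.sleep(seconds).
- ctrl.inverse_kinematics(position, orientation): joint angles nearest the present ones, or None.
- ctrl.observe(): the state.
- cams.snapshot(name): name is "scene" or "side" or "wrist"; returns a dict with "frame" (480x640x3 uint8, red, green, blue), "z_map" (480x640 float32, m along the optical axis (not along the pixel's ray), 0 where there is no reading), "fx", "fy", "cx", "cy" (pixels), "world_from_camera" (4x4, takes a point from camera to world coordinates). Camera axes: x right, y up, looking along -z (the intrinsics and any distortion apply to the point x, -y, -z); pixel columns grow to the right and rows downward; lengths in m; the calibration is good to about 2 mm. A picture is of the moment at which its call begins.
A pose or a line that the arm cannot do raises ctrl.MotionError and nothing moves.
- ctrl.sign_off(): hands the job in; it is judged then, once.
The state is a dict: "t": time; "joint_pos": joint angles; "qd": joint speeds; "tau": joint torques, N m; "tcp_pos": TCP position; "ee_rot": TCP orientation; "wrist_force": force on the tool from outside, world axes, zero at the start; "ft_torque": the same for the moment, N m; "opening": opening from 0.0 (shut) to 1.0 (fully open); "gripper_force": force on a finger pad.
Only numpy, scipy, OpenCV 4.12 (cv2) and the standard library are available. Lean on these libraries where they do the work, as an engineer would, in place of code of your own. Each camera call takes 0.05 s, during which the arm holds its last target. There are 200 camera calls.

### The job

The bare face of the wooden panel is finished. Take the sanding block off it and set it down on the bench, then lever the panel up with its inner edge braced against the rail of the turning rest, and turn it over to the other side of the rail, lowering it gently rather than letting it fall, so that it lies flat and square on the other rest, painted face up and its edge up to the rail. Finally put the sanding block back, paper side down, on the middle of the painted face, and leave the other things on the bench where they are.

Things in the scene. Friction and masses are not known exactly. Their poses are not given: they have to be found in the camera images.
- rest: Turning rest, fixed: grey-painted base 150 x 170 x 18 mm carrying two cork-topped rests with a bright metal rail between. Origin: middle of its underside, on the bench; z up, x along the rail, y across it. Rests: 130 mm long (x), tops at z = 60 mm, one from y = 7 to 85 mm (the panel starts there), the other from y = -7 to -85 mm. A panel against the rail overhangs the rest by about 50 mm.
- rail_top (a point): Middle of the rail's top face, 82 mm above the bench; same axes as the rest. The rail is 150 mm long (x), 14 mm thick (y) and stands 22 mm above the rests' tops.
- panel: Loose wooden panel, 150 mm (its x) x 130 mm (its y) x 16 mm (its z), 0.15 to 0.27 kg, origin at its centre. Face +z is bare sanded wood, face -z painted blue. It starts bare face up on the rest at the +y side, 4 to 7 mm from the rail and parallel to it within 2 degrees. Turned over, its z axis points down.
- block_center (a point): Centre of the loose sanding block (half-way up), 60 mm (its x) x 110 mm (its y) x 30 mm high, 0.06 to 0.12 kg, cork above and red-brown paper below. z axis up when its paper side is down. At the start it lies on the middle of the panel.
- tape_roll: Bystander: roll of cream masking tape lying flat, 104 mm across, 25 mm high; origin at the centre of its underside.
- offcut: Bystander: planed wood offcut 45 x 90 x 28 mm; origin at the centre of its underside.
- red_screwdriver: Bystander: screwdriver with red handle, 150 mm long (its y), 25 mm thick; origin at the centre of its underside.
Not all that is in view belongs to the job. What is shaped like the part that bears block_center but orange or turquoise is not meant.

How it is judged:
On the way, in this order (a step that is already met when the one before it is completed fails the run):
1. the sanding block lies on the bench (height (world z) of block_center below 0.035 m and horizontal distance between block_center and panel above 0.09 m), for 0.2 s.
2. the panel is levered up 20 to 60 degrees with its inner edge still bearing on the turning rest (angle between panel's own z axis and vertical between 0.35 and 1.05 rad and contact force between panel and rest above 0.1 N and y of panel in the frame of rest above 0.02 m), for 0.1 s.
3. the panel lies painted face up, flat and square on the other rest, its edge up to the rail (angle between panel's own z axis and vertical above 3.06 rad and y of panel in the frame of rest between -0.09 and -0.06 m and x of panel in the frame of rest between -0.03 and 0.03 m and z of panel in the frame of rest between 0.062 and 0.073 m and angle between the y axis of panel and the y axis of rest, either way round below 0.14 rad), for 0.2 s.
4. the sanding block lies on the middle of the painted face, paper side down (horizontal distance between block_center and panel below 0.03 m and z of block_center in the frame of rest between 0.084 and 0.098 m and angle between block_center's own z axis and vertical below 0.1 rad), for 0.2 s.
At the end, for the whole second after the job is handed in: Panel painted face up, flat (4 degrees) on the -y rest, its edge within 18 mm of the rail, square to it within 8 degrees, within 30 mm of the middle along the rail; sanding block flat on it, paper side down, centre within 30 mm of the panel's (all of step 3 and all of step 4); the robot touches nothing.
It fails at once if the panel is dropped or slammed (it turns faster than 7 rad/s) (angular speed of panel above 7 rad/s).
It fails at once if the panel falls to the bench (height (world z) of panel below 0.045 m).
It fails at once if the roll of tape is moved more than 30 mm (distance of tape_roll from where it was at the start of the episode above 0.03 m).
It fails at once if the offcut is moved more than 30 mm (distance of offcut from where it was at the start of the episode above 0.03 m).
It fails at once if the red screwdriver is moved more than 30 mm (distance of red_screwdriver from where it was at the start of the episode above 0.03 m).
It also fails if it takes over 72 s, if anything falls off the work surface, if the arm or the gripper's body presses on something with over 40 N, if the wrist force passes 120 N, or if a joint passes its speed limit or range.

## Working session

There is one attempt and no reset: what is moved stays moved. The work goes in short steps, each a Python script; the robot and the scene stay as the last script left them, time stands still between calls to the robot, and variables do not carry over. Pictures are saved under pics/ and viewed, at most 10 in all, crops included, and the job is handed in when it is done.

```bash
mkdir -p pics; ls
python3 - <<'E'
from rig import ctrl,cams
import cv2,numpy as np
for n in("scene","side"):
    s=cams.snapshot(n); cv2.imwrite(f"pics/{n}0.png",s["frame"][:,:,::-1]); np.savez(f"{n}0.npz",**s)
    print(n,s["fx"],s["cx"],s["cy"],np.round(s["world_from_camera"],3).tolist(),[k for k in s])
o=ctrl.observe();print(o)
E
```

```text
pics
scene 573.9150882261405 307.6353051164547 241.07696758680493 [[-0.551, 0.36, -0.753, -0.599], [-0.835, -0.23, 0.501, 0.885], [0.007, 0.904, 0.427, 0.775], [0.0, 0.0, 0.0, 1.0]] ['frame', 'z_map', 'fx', 'fy', 'cx', 'cy', 'world_from_camera']
side 461.9715643652525 325.7521150753595 239.85145521156403 [[0.966, 0.145, -0.213, 0.352], [-0.257, 0.485, -0.836, -0.943], [-0.018, 0.862, 0.506, 0.708], [0.0, 0.0, 0.0, 1.0]] ['frame', 'z_map', 'fx', 'fy', 'cx', 'cy', 'world_from_camera']
{'t': 0.1, 'joint_pos': array([-0.08379915,  0.5764595 ,  0.02483716,  1.43780255, -0.01501628,
        1.12900701, -0.05650562]), 'qd': array([-0.00065307, -0.00161305, -0.00282739, -0.00234117,  0.00140049,
        0.00124562,  0.00028835]), 'tau': array([ 7.07550455e-03, -7.67310762e+01,  2.25892425e+00, -2.86606407e+01,
        1.61178235e-02,  8.62831454e-03, -6.06417325e-05]), 'tcp_pos': array([6.74601641e-01, 1.84904178e-05, 2.30528522e-01]), 'ee_rot': array([-5.07326567e-04,  7.07096724e-01,  7.07116445e-01, -5.47076424e-04]), 'wrist_force': array([-0.61756868,  0.04964664, -0.29773012]), 'ft_torque': array([ 0.00602077, -0.04570949, -0.07616842]), 'gripper_force': 0.0, 'opening': 0.9992728433158299}
```

View pics/scene0.png

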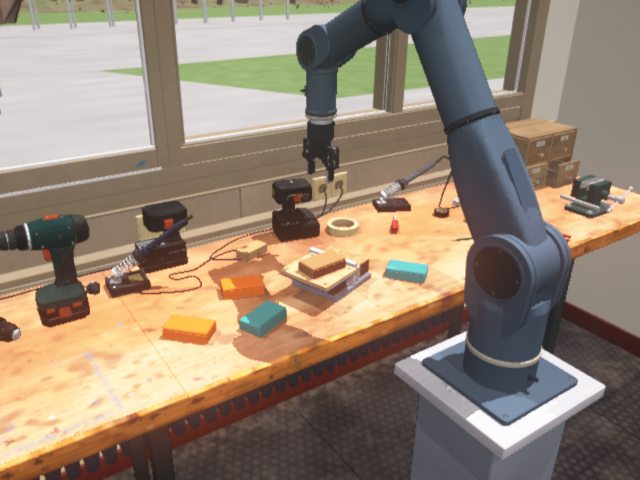

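View pics/side0.png

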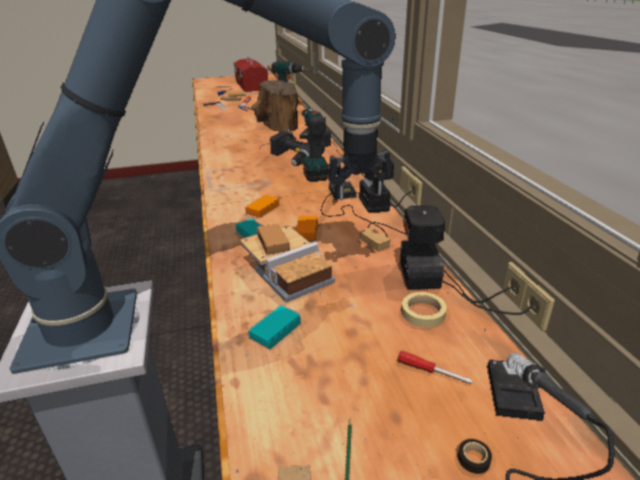

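Scene: panel and block at about (325,265) in scene and (280,240) in side, with the rail at (290,255) and the empty rest at (305,270) in side. Tape is at (425,308), screwdriver at (430,365), offcut at (375,238), and the turquoise and orange blocks are decoys. Next I'll make a top-down map from depth.

```bash
cat > h.py <<'E'
import numpy as np,cv2
from scipy.spatial.transform import Rotation as R
def cloud(s):
    z=s["z_map"];v,u=np.mgrid[:480,:640];ok=z>0
    P=np.stack([(u-s["cx"])/s["fx"]*z,-(v-s["cy"])/s["fy"]*z,-z],-1)[ok]
    T=s["world_from_camera"];return P@T[:3,:3].T+T[:3,3],s["frame"][ok]
def ortho(P,C,x0=.35,x1=.9,y0=-.35,y1=.4,k=1000):
    # image: rows down = -x, cols right = -y
    m=(P[:,0]>x0)&(P[:,0]<x1)&(P[:,1]>y0)&(P[:,1]<y1)&(P[:,2]<.2)
    P,C=P[m],C[m];o=np.argsort(P[:,2]);P,C=P[o],C[o]
    im=np.zeros((int((x1-x0)*k)+1,int((y1-y0)*k)+1,3),np.uint8)
    r=((x1-P[:,0])*k).astype(int);c=((y1-P[:,1])*k).astype(int)
    for dr in(0,1):
        for dc in(0,1): im[np.minimum(r+dr,im.shape[0]-1),np.minimum(c+dc,im.shape[1]-1)]=C
    return im
def rect(P):
    r=cv2.minAreaRect((P[:,:2]*1000).astype(np.float32));return np.round(r[0],1),np.round(r[1],1),round(r[2],1)
E
python3 - <<'E'
from h import *
A=[cloud(np.load(n+"0.npz")) for n in("scene","side")]
P=np.vstack([a[0] for a in A]);C=np.vstack([a[1] for a in A])
cv2.imwrite("pics/o0.png",ortho(P,C)[:,:,::-1])
for n,a in zip("ab",A):
    p=a[0];p=p[(p[:,0]>.35)&(p[:,0]<.8)&(p[:,1]>-.2)&(p[:,1]<.3)]
    b=p[p[:,2]<.015]; print(n,"bench",np.median(b[:,2]))
    for lo,hi in((.098,.112),(.072,.08),(.0785,.086),(.056,.064)):
        q=p[(p[:,2]>lo)&(p[:,2]<hi)]
        if len(q)>20: print(lo,hi,len(q),rect(q),q.mean(0).round(3))
E
```

```text
a bench -0.0033125991093785334
0.098 0.112 529 (array([472.6, 128.3]), array([ 65.1, 114.1]), 6.1) [0.47  0.131 0.104]
0.072 0.08 816 (array([579.3,  49.9]), array([193.1, 448.3]), 49.4) [0.468 0.139 0.075]
0.0785 0.086 186 (array([513.1, 112.9]), array([145.3, 147.4]), 1.1) [0.478 0.113 0.082]
0.056 0.064 445 (array([578.8,  38.8]), array([231.9, 462.2]), 53.1) [0.534 0.04  0.06 ]
b bench 0.00028171661553344496
0.098 0.112 528 (array([475.6, 123.4]), array([ 63.2, 113.4]), 6.5) [0.476 0.117 0.106]
0.072 0.08 933 (array([584.4,  46.6]), array([194.9, 449.6]), 49.8) [0.491 0.111 0.076]
0.0785 0.086 305 (array([492.1, 117.9]), array([159.6, 142. ]), 19.7) [0.501 0.073 0.082]
0.056 0.064 1103 (array([578.9,   7.1]), array([158.4, 471.6]), 67.0) [0.536 0.019 0.06 ]
```

View pics/o0.png

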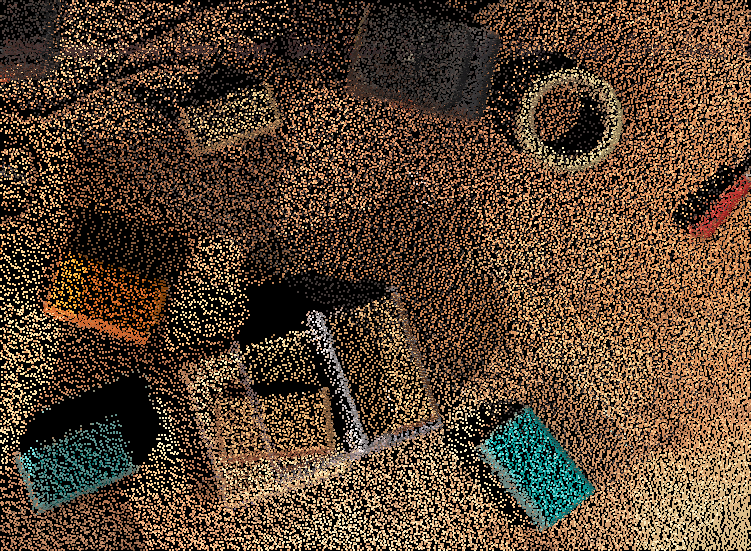

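The map shows the rail from about (315,312) to (362,450), which puts the rest at about (0.519, 0.062) with a yaw of about 19°. The block is near (0.475, 0.126), and (0.68, 0.07) is free. Next I'll look from close by and scan which tool directions are reachable.

```bash
cat >> h.py <<'E'
def quat(z,y):
    z=z/np.linalg.norm(z);y=y-z*(y@z);y/=np.linalg.norm(y)
    q=R.from_matrix(np.stack([np.cross(y,z),y,z],1)).as_quat();return q[[3,0,1,2]]
E
python3 - <<'E'
from h import *
from rig import ctrl,cams
ctrl.reach([.47,.10,.27],quat(np.array([0,0,-1.]),np.array([1.,0,0])))
s=cams.snapshot("wrist");np.savez("w1.npz",**s);cv2.imwrite("pics/w1.png",s["frame"][:,:,::-1])
print(s["world_from_camera"].round(3).tolist(),ctrl.observe()["t"])
yaw=np.radians(19);c,sn=np.cos(yaw),np.sin(yaw)
ex=np.array([c,sn,0]);ey=np.array([-sn,c,0]);ez=np.array([0,0,1.]);O=np.array([.519,.0615,0])
# theta panel angle; ps: tool direction in panel plane, 0=inward, +-90 along rail
for ps in(-90,-60,-30,0,30,60,90):
  row=[]
  for th in range(0,181,15):
    t=np.radians(th);out=ey*np.cos(t)+ez*np.sin(t);n=-ey*np.sin(t)+ez*np.cos(t)
    piv=O+ey*7*.001*np.cos(t)+ez*(.07 if 1 else 0)
    d=-out*np.cos(np.radians(ps))+ex*np.sin(np.radians(ps))
    g=piv+out*.12+(ex*-.06*np.sin(np.radians(ps)))
    p=g+d*.01
    r=0
    for k,sg in enumerate((1,-1)):
      q=ctrl.inverse_kinematics(p,quat(d,sg*n))
      if q is not None:r|=1<<k
    row.append(r)
  print(ps,row)
# tool pitch scan at the outer edges: tool dir inward tilted down by b
for side in(1,-1):
  for b in(0,15,30,45,60,75):
    row=[]
    for xx in(-.05,-.025,0,.025,.05):
      d=-side*ey*np.cos(np.radians(b))-ez*np.sin(np.radians(b))
      p=O+ey*side*.12+ex*xx+ez*.05
      row.append(sum((ctrl.inverse_kinematics(p,quat(d,sg*np.cross(ex,d))) is not None)<<k for k,sg in enumerate((1,-1))))
    print(side,b,row)
E
```

```text
[[1.0, 0.002, -0.001, 0.471], [-0.001, 0.959, 0.285, 0.172], [0.001, -0.285, 0.959, 0.413], [0.0, 0.0, 0.0, 1.0]] 1.075
-90 [0, 0, 0, 0, 0, 0, 0, 0, 0, 0, 0, 0, 0]
-60 [0, 0, 0, 0, 0, 0, 0, 0, 0, 0, 0, 0, 0]
-30 [3, 3, 3, 3, 3, 3, 3, 3, 3, 3, 3, 0, 0]
0 [3, 3, 3, 3, 3, 3, 3, 3, 3, 3, 3, 3, 3]
30 [3, 3, 3, 3, 0, 0, 2, 3, 3, 3, 3, 3, 3]
60 [0, 0, 0, 0, 0, 0, 0, 0, 0, 0, 0, 3, 3]
90 [0, 0, 0, 0, 0, 0, 0, 0, 0, 0, 0, 0, 0]
1 0 [3, 3, 3, 3, 3]
1 15 [3, 3, 3, 3, 3]
1 30 [3, 3, 3, 3, 3]
1 45 [3, 3, 3, 3, 3]
1 60 [3, 3, 3, 3, 3]
1 75 [3, 3, 3, 3, 3]
-1 0 [3, 3, 3, 3, 3]
-1 15 [3, 3, 3, 3, 3]
-1 30 [3, 3, 3, 3, 3]
-1 45 [3, 3, 3, 3, 3]
-1 60 [3, 3, 3, 3, 3]
-1 75 [3, 3, 3, 3, 3]
```

View pics/w1.png

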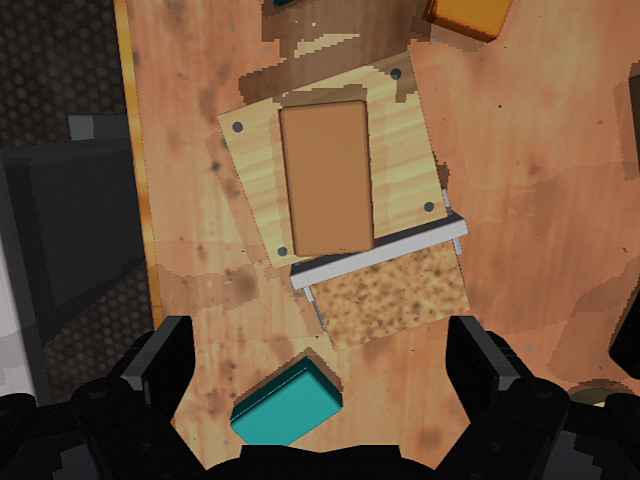

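The wrist view shows the panel corners at about (218,115), (410,52), (447,215) and (272,265), the block centred at (327,178), and the rail ends at (293,277) and (465,222). Now I'll measure from this view.

Run:
```python
from h import *
s=np.load("w1.npz");P,C=cloud(s)
z=s["z_map"];T=s["world_from_camera"]
def at(u,v,h): # ray to plane z=h
    d=T[:3,:3]@np.array([(u-s["cx"])/s["fx"],-(v-s["cy"])/s["fy"],-1]);o=T[:3,3]
    return (o+d*(h-o[2])/d[2])[:2]
pc=[at(*p,.076) for p in((218,115),(410,52),(447,215),(272,265))]
print("panel",np.round(pc,4).tolist(),np.mean(pc,0),[round(float(np.linalg.norm(pc[i]-pc[i-1])),4) for i in range(4)])
rc=[at(*p,.082) for p in((290,270),(463,213),(467,234),(294,288))]
print("rail",np.round(rc,4).tolist(),np.mean(rc,0),[round(float(np.linalg.norm(rc[i]-rc[i-1])),4) for i in range(4)],np.degrees(np.arctan2(*(rc[1]-rc[0])[::-1])))
print("pang",np.degrees(np.arctan2(*(pc[1]-pc[0])[::-1])),np.degrees(np.arctan2(*(pc[2]-pc[3])[::-1])))
m=(P[:,0]>.35)&(P[:,0]<.65)&(P[:,1]>-.05)&(P[:,1]<.25)
for lo,hi in((.1,.113),(.07,.0785),(.079,.086),(.055,.064)):
    q=P[m&(P[:,2]>lo)&(P[:,2]<hi)];print(lo,len(q),rect(q),np.median(q[:,2]))
```

```text
panel [[0.3941, 0.1726], [0.5365, 0.2162], [0.5734, 0.0951], [0.4309, 0.0527]] [0.48374444 0.13415088] [0.1255, 0.1489, 0.1266, 0.1487]
rail [[0.4463, 0.0504], [0.5841, 0.0981], [0.589, 0.0809], [0.4493, 0.0344]] [0.5171614  0.06593888] [0.0162, 0.1459, 0.0179, 0.1472] 19.081004651470636
pang 17.033848542416678 16.589859180012883
0.1 12615 (array([476.7, 125.6]), array([ 62.4, 110.1]), 5.0) 0.10663286990201842
0.07 19966 (array([486.9, 132.2]), array([160.4, 137.8]), 19.0) 0.07666288653913736
0.079 3092 (array([494.3, 123.1]), array([149.7, 146.8]), 21.1) 0.08260969353039707
0.055 11047 (array([530.8,  33.6]), array([147.1, 114.2]), 23.7) 0.06081104264088705
```

Run:
```python
from h import *
from rig import ctrl,cams
a=np.radians(5);q=quat(np.array([0,0,-1.]),np.array([np.cos(a),np.sin(a),0]))
ctrl.reach([.4767,.1256,.16],q)
print(ctrl.move_l([.4767,.1256,.082],rate=.1,max_force=8))
ctrl.grab(35);o=ctrl.observe();print(o["opening"],o["gripper_force"])
ctrl.move_l([.4767,.1256,.17],rate=.15)
ctrl.move_l([.68,.07,.17],rate=.25)
print(ctrl.move_l([.68,.07,.003],rate=.12,max_force=6),ctrl.observe()["tcp_pos"])
ctrl.release();ctrl.move_l([.68,.07,.25],rate=.25)
o=ctrl.observe();print(o["t"])
s=cams.snapshot("side");np.savez("s2.npz",**s)
P,C=cloud(s);m=(P[:,0]>.35)&(P[:,0]<.65)&(P[:,1]>-.05)&(P[:,1]<.25)
p2=P[(abs(P[:,0]-.68)<.06)&(abs(P[:,1]-.07)<.09)&(P[:,2]>.022)&(P[:,2]<.04)];print(rect(p2),p2.mean(0))
q2=P[m&(P[:,2]>.072)&(P[:,2]<.079)];print(rect(q2))
```

```text
False
0.6927637565242963 37.168641686439514
True [0.67891828 0.06996332 0.00641656]
7.4
(array([676.3,  69.1]), array([ 61.8, 115.2]), 4.4) [0.67533575 0.06281198 0.02936154]
(array([489.2, 125.4]), array([159.4, 155.3]), 18.4)
```

The block is on the bench at (0.679, 0.070). Now I'll check the IK and joint values for the levering and turning waypoints, for both grip signs.

```bash
cat >> h.py <<'E'
O=np.array([.517,.066,0.]);EZ=np.array([0,0,1.])
def frame(yaw):
    a=np.radians(yaw);return np.array([np.cos(a),np.sin(a),0]),np.array([-np.sin(a),np.cos(a),0])
def tool(u,z,th,yaw=17.,x=-.01,sg=1):
    """TCP at (u,z) mm across rail/height, tool in plane of a panel raised to th deg, pointing inward"""
    ex,ey=frame(yaw);t=np.radians(th);out=ey*np.cos(t)+EZ*np.sin(t);n=-ey*np.sin(t)+EZ*np.cos(t)
    return O+ex*x+ey*u*.001+EZ*z*.001, quat(-out,sg*n)
def tcp_of_center(cu,cz,th,d=30): # TCP (u,z) for panel centre
    t=np.radians(th);return cu+d*np.cos(t),cz+d*np.sin(t)
E
python3 - <<'E'
from h import *
from rig import ctrl
W=[(248,196,40),(172,132,40),(95,68,40),(78,127,40),(78,190,40),(*tcp_of_center(20,210,65),65),(*tcp_of_center(0,220,90),90),(*tcp_of_center(-40,200,120),120),(*tcp_of_center(-75,140,150),150),(*tcp_of_center(-78,86,165),165),(*tcp_of_center(-78,74,174),174)]
for sg in(1,-1):
  for w in W:
    q=ctrl.inverse_kinematics(*tool(*w,sg=sg));print(np.round(w,0),None if q is None else np.round(q,2))
E
```

```text
[248 196  40] [-1.43  0.82  0.64  1.65  0.27  1.3  -2.26]
[172 132  40] [-1.38  0.88  0.67  1.82  0.28  1.05 -2.26]
[95 68 40] [-1.32  0.99  0.73  1.95  0.26  0.78 -2.22]
[ 78 127  40] [-1.29  0.87  0.71  1.96  0.36  0.87 -2.24]
[ 78 190  40] [-1.3   0.76  0.73  1.92  0.4   0.99 -2.2 ]
[ 33. 237.  65.] [-0.95  0.41  0.53  1.91  0.28  0.96 -1.89]
[  0. 250.  90.] [-0.46  0.33  0.34  1.84 -0.13  0.99 -1.35]
[-55. 226. 120.] [ 0.07  0.52  0.19  1.72 -0.57  1.26 -0.75]
[-101.  155.  150.] [ 0.35  0.9   0.13  1.55 -0.77  1.61 -0.44]
[-107.   94.  165.] [ 0.43  1.13  0.06  1.45 -0.81  1.74 -0.37]
[-108.   77.  174.] [ 0.46  1.24  0.03  1.39 -0.84  1.84 -0.36]
[248 196  40] [-0.92  0.73 -0.27  1.63  0.68  1.6   0.4 ]
[172 132  40] [-0.84  0.77 -0.25  1.8   0.75  1.41  0.33]
[95 68 40] [-0.77  0.83 -0.19  1.93  0.87  1.22  0.26]
[ 78 127  40] [-0.72  0.73 -0.22  1.94  0.85  1.29  0.34]
[ 78 190  40] [-0.7   0.63 -0.26  1.9   0.82  1.39  0.43]
[ 33. 237.  65.] [-0.34  0.38 -0.33  1.89  0.59  1.13  0.89]
[  0. 250.  90.] [ 0.14  0.34 -0.48  1.82  0.18  1.02  1.45]
[-55. 226. 120.] [ 0.62  0.58 -0.68  1.7  -0.16  1.13  1.94]
[-101.  155.  150.] [ 0.86  1.03 -0.85  1.53 -0.22  1.33  2.1 ]
[-107.   94.  165.] [ 0.91  1.31 -0.94  1.43 -0.19  1.42  2.11]
[-108.   77.  174.] [ 0.94  1.45 -1.01  1.36 -0.18  1.5   2.08]
```

Run:
```python
from h import *
from rig import ctrl,cams
ctrl.reach(*tool(248,210,40,sg=-1))
p,q=tool(95,67,40,sg=-1)
print(ctrl.move_l(p,q,rate=.12,max_force=5),p,ctrl.observe()["tcp_pos"],ctrl.observe()["t"])
s=cams.snapshot("wrist");s2=cams.snapshot("side");s3=cams.snapshot("scene")
np.savez("s3.npz",**s2)
im=np.hstack([s2["frame"][130:370,150:470],s3["frame"][130:370,180:500]]);im=cv2.resize(im,(800,300))
im=np.vstack([im,np.hstack([cv2.resize(s["frame"],(400,300)),np.zeros((300,400,3),np.uint8)])])
cv2.imwrite("pics/c3.png",im[:,:,::-1])
```

```text
False [0.47966164 0.15392523 0.067     ] [0.47971646 0.15457326 0.06721887] 10.6667
```

View pics/c3.png

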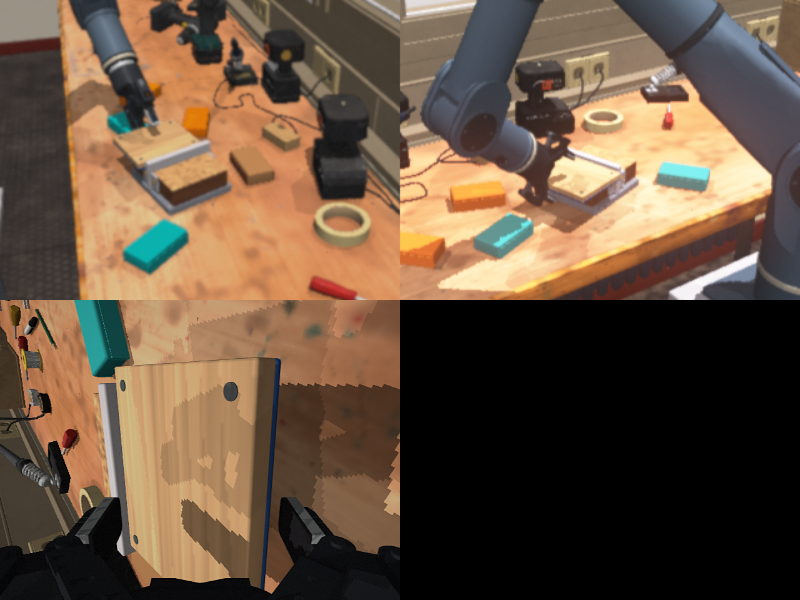

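The fingers straddle the panel's outer edge: in the wrist view the upper finger is at (100,525) and the lower one at (315,525), under the blue face. Nothing else is touched, so I'll lever.

Run:
```python
from h import *
from rig import ctrl,cams
for f in(.5,1.):
    p,q=tool(95-17*f,67+60*f,40,sg=-1)
    print(ctrl.move_l(p,q,rate=.05,max_force=15),ctrl.observe()["wrist_force"].round(1))
ctrl.sleep(.2)
s=cams.snapshot("wrist");s2=cams.snapshot("scene");np.savez("s4.npz",**s2)
P,C=cloud(s2)
ex,ey=frame(17);Q=P-O;u=Q@ey;x=Q@ex;m=(u>-.01)&(u<.16)&(abs(x)<.09)&(P[:,2]>.07)&(P[:,2]<.2)
h=[(round(a*1000),round(float(np.median(P[m&(abs(u-a)<.005)&(x<-.045)][:,2]))*1000 if 0 else float(np.median(P[m&(abs(u-a)<.005)&(x<-.04),2]))*1000)) for a in np.arange(.02,.14,.02) if (m&(abs(u-a)<.005)&(x<-.04)).sum()>3]
print(h,ctrl.observe()["t"])
im=np.hstack([cv2.resize(s2["frame"][130:370,180:500],(400,300)),cv2.resize(s["frame"],(400,300))]);cv2.imwrite("pics/c4.png",im[:,:,::-1])
```

```text
False [-0.4  1.9 -1.1]
False [ 0.3  0.4 -0.9]
[(20, 79), (40, 88), (60, 98), (80, 108), (100, 117), (120, 122)] 12.6667
```

View pics/c4.png

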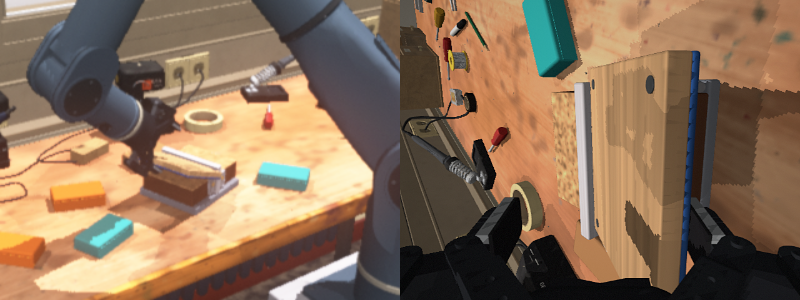

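The panel is raised about 26° (26 mm of rise per 54 mm in depth), with its inner edge in at the rail. Now I'll grip.

Run:
```python
from h import *
from rig import ctrl,cams
ctrl.grab(60);o=ctrl.observe();print(o["opening"],o["gripper_force"],o["wrist_force"].round(1),o["t"])
ctrl.sleep(.3)
s=cams.snapshot("wrist");s2=cams.snapshot("scene");P,C=cloud(s2)
ex,ey=frame(17);Q=P-O;u=Q@ey;x=Q@ex;m=(u>-.01)&(u<.16)&(P[:,2]>.07)&(P[:,2]<.25)
print([(round(a*1000),round(float(np.median(P[m&(abs(u-a)<.005)&(x<-.04)&(x>-.09),2]))*1000)) for a in np.arange(.02,.14,.02) if (m&(abs(u-a)<.005)&(x<-.04)&(x>-.09)).sum()>3])
im=np.hstack([cv2.resize(s2["frame"][130:370,180:500],(400,300)),cv2.resize(s["frame"],(400,300))]);cv2.imwrite("pics/c5.png",im[:,:,::-1])
```

```text
0.17668007815988498 58.16814601421356 [-2.   3.6 -3.2] 13.3083
[(20, 79), (40, 84), (60, 105), (80, 119), (100, 150)]
```

View pics/c5.png

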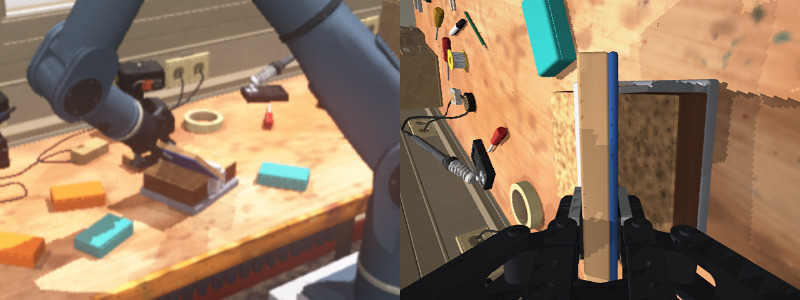

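Gripped square, with the panel edge-on between the pads at (600,170). Now I'll lift it over the rail and turn it.

Run:
```python
from h import *
from rig import ctrl,cams
def go(w,yaw,rate): 
    p,q=tool(*w,yaw=yaw,sg=-1); ctrl.move_l(p,q,rate=rate)
    o=ctrl.observe();print(np.round(w),o["t"],o["wrist_force"].round(1),round(o["opening"],3))
go((80,190,40),17,.1)
go((*tcp_of_center(20,210,65),65),17.5,.08)
go((*tcp_of_center(0,220,90),90),18,.08)
go((*tcp_of_center(-40,200,120),120),18.5,.1)
go((*tcp_of_center(-75,150,150),150),18.5,.1)
go((*tcp_of_center(-80,125,165),165),18.5,.08)
s=cams.snapshot("wrist");s2=cams.snapshot("side");s3=cams.snapshot("scene");np.savez("s6.npz",**s2)
P,C=cloud(s2);ex,ey=frame(18.5);Q=P-O;u=Q@ey*1000;x=Q@ex*1000;z=P[:,2]*1000
m=(u>-170)&(u<20)&(abs(x)<100)&(z>90)&(z<180);b=C[:,2].astype(int)-C[:,0]>25
k=m&b;A=np.c_[u[k],x[k],np.ones(k.sum())];sol,*_=np.linalg.lstsq(A,z[k],rcond=None)
print(k.sum(),"slopes deg",np.degrees(np.arctan(sol[:2])),"u",np.percentile(u[k],[1,99]),"x",np.percentile(x[k],[1,99]),"z",np.percentile(z[k],[1,99]))
print(rect(np.c_[x[k],u[k]]/1000))
im=np.hstack([cv2.resize(s2["frame"][130:370,150:470],(400,300)),cv2.resize(s3["frame"][130:370,180:500],(400,300))]);cv2.imwrite("pics/c6.png",im[:,:,::-1])
```

```text
[ 80 190  40] 14.4917 [ 0.1 -0.2 -2.1] 0.177
[ 33. 237.  65.] 15.475 [-0.5  0.2 -1.8] 0.181
[  0. 250.  90.] 16.125 [ 0.8  0.8 -1.9] 0.172
[-55. 226. 120.] 16.875 [-0.4  0.2 -2.8] 0.183
[-101.  165.  150.] 17.7917 [ 0.2  0.3 -0.9] 0.18
[-109.  133.  165.] 18.3583 [-0.   0.4 -0.8] 0.181
182 slopes deg [-14.64018449   2.19583192] u [-142.27498748  -26.04615887] x [-89.73418601 -66.99381398] z [120.47536948 151.38999535]
(array([-77.4, -82.5]), array([121.3,  23.4]), 88.2)
```

View pics/c6.png

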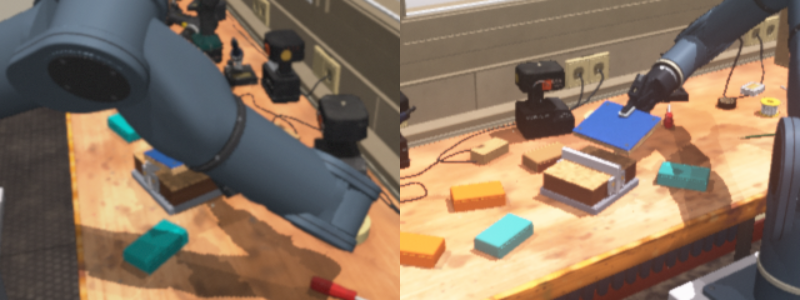

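The panel is painted side up at about 15°, held above the -y rest. I'll measure it from the scene camera.

Run:
```python
from h import *
from rig import ctrl,cams
s3=cams.snapshot("scene");P,C=cloud(s3);ex,ey=frame(18.5);Q=P-O;u=Q@ey*1000;x=Q@ex*1000;z=P[:,2]*1000
m=(u>-190)&(u<30)&(abs(x)<110)&(z>80)&(z<200);b=C[:,2].astype(int)-C[:,0]>25
k=m&b;A=np.c_[u[k],x[k],np.ones(k.sum())];sol,*_=np.linalg.lstsq(A,z[k],rcond=None)
print(k.sum(),"slopes deg",np.degrees(np.arctan(sol[:2])),"u",np.percentile(u[k],[1,99]),"x",np.percentile(x[k],[1,99]),"z",np.percentile(z[k],[1,99]))
print(rect(np.c_[x[k],u[k]]/1000))
# rail check
r=(abs(u)<12)&(abs(x)<90)&(z>78)&(z<88);print("rail",rect(np.c_[x[r],u[r]]/1000),np.median(z[r]))
# arm low points
a=(u<-100)&(u>-400)&(x>-150)&(x<150)&(z>70);i=np.argsort(z[a])[:5];print(np.c_[u,x,z][a][i].round())
```

```text
1480 slopes deg [-14.07623759   0.53619392] u [-142.5087242  -17.1960127] x [-88.1177915   59.06182851] z [116.9197171 151.5177345]
(array([-13.7, -96.9]), array([167.3, 155.4]), 88.4)
rail (array([-1.3,  0.2]), array([153.7,  18.7]), 0.2) 80.08457214088749
[[-221.  -11.  110.]
 [-215.  -12.  116.]
 [-216.  -14.  116.]
 [-207.  -12.  119.]
 [-213.  -12.  120.]]
```

Run:
```python
from h import *
from rig import ctrl,cams
def go(cu,cz,th,rate,mf=None):
    p,q=tool(*tcp_of_center(cu,cz,th),th,yaw=18.5,x=0.0,sg=-1); r=ctrl.move_l(p,q,rate=rate,max_force=mf)
    o=ctrl.observe();print(r,o["t"],o["wrist_force"].round(1),np.round(o["tcp_pos"]-p,4))
    return r
go(-78,100,166,.06,8)
go(-78,85,175.5,.04,8)
go(-78,70,175.5,.02,3)
s3=cams.snapshot("scene");P,C=cloud(s3);ex,ey=frame(18.5);Q=P-O;u=Q@ey*1000;x=Q@ex*1000;z=P[:,2]*1000
k=(u>-190)&(u<30)&(abs(x)<110)&(z>60)&(z<200)&(C[:,2].astype(int)-C[:,0]>25);A=np.c_[u[k],x[k],np.ones(k.sum())];sol,*_=np.linalg.lstsq(A,z[k],rcond=None)
print(np.degrees(np.arctan(sol[:2])),"u",np.percentile(u[k],[1,99]),"x",np.percentile(x[k],[1,99]),"z",np.percentile(z[k],[1,99]),"zc",sol@[-78,0,1])
s2=cams.snapshot("side");im=np.hstack([cv2.resize(s2["frame"][130:370,150:470],(400,300)),cv2.resize(s3["frame"][130:370,180:500],(400,300))]);cv2.imwrite("pics/c7.png",im[:,:,::-1])
```

```text
False 19.1667 [ 0.4 -0.3 -1.7] [-0.      0.0002 -0.0003]
False 19.8167 [ 0.6  1.  -0.9] [0.0003 0.0001 0.0005]
True 20.4583 [ 2.  -2.4  2.9] [0.0001 0.0001 0.0018]
[-3.13355134  0.06463134] u [-144.35543994  -19.79006485] x [-78.43866171  68.28856186] z [71.74057524 85.2330745 ] zc 78.65848412682256
```

View pics/c7.png

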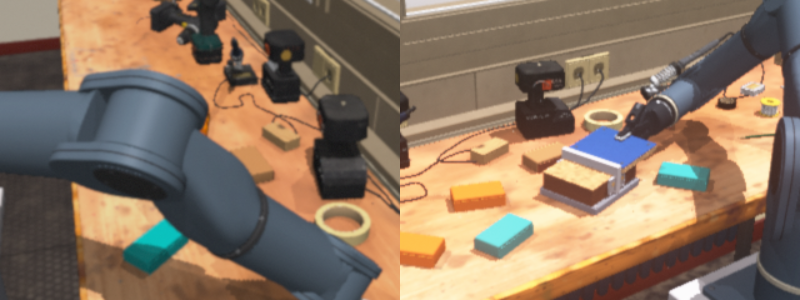

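The inner edge is resting on the cork by the rail, and the panel is tilted about 3–4°. I'll nudge it towards the rail, release and back out.

Run:
```python
from h import *
from rig import ctrl,cams
def go(cu,cz,th,rate,mf=None):
    p,q=tool(*tcp_of_center(cu,cz,th),th,yaw=18.5,x=0.0,sg=-1); r=ctrl.move_l(p,q,rate=rate,max_force=mf)
    o=ctrl.observe();print(r,o["t"],o["wrist_force"].round(1),np.round(o["tcp_pos"]-p,4))
go(-74.5,71.5,176.5,.02,6)
ctrl.release();ctrl.sleep(.3)
p,q=tool(-215,84,176.5,yaw=18.5,x=0,sg=-1);print(ctrl.move_l(p,q,rate=.08,max_force=6))
p,q=tool(-215,230,150,yaw=18.5,x=0,sg=-1);print(ctrl.move_l(p,q,rate=.2,max_force=10))
s3=cams.snapshot("scene");P,C=cloud(s3);ex,ey=frame(18.5);Q=P-O;u=Q@ey*1000;x=Q@ex*1000;z=P[:,2]*1000
k=(u>-190)&(u<30)&(abs(x)<110)&(z>60)&(z<100)&(C[:,2].astype(int)-C[:,0]>25);A=np.c_[u[k],x[k],np.ones(k.sum())];sol,*_=np.linalg.lstsq(A,z[k],rcond=None)
print(np.degrees(np.arctan(sol[:2])),"u",np.percentile(u[k],[.5,99.5]),"x",np.percentile(x[k],[.5,99.5]),"zc",sol@[-78,0,1],rect(np.c_[x[k],u[k]]/1000),ctrl.observe()["t"])
```

```text
True 20.8333 [ 1.7 -2.3  1.7] [ 0.0001  0.     -0.0006]
False
False
[ 0.21923733 -0.1522708 ] u [-143.12047369  -19.07503577] x [-80.1143758  69.1685868] zc 74.49142153763717 (array([ -5.4, -79. ]), array([130.8, 152.9]), 87.5) 24.2833
```

The panel lies flat (0.2°) at about u = -78 mm, x = -5 mm, and square. Now the block.

Run:
```python
from h import *
from rig import ctrl,cams
D=np.array([0,0,-1.]);f=lambda d:quat(D,np.array([np.cos(np.radians(d)),np.sin(np.radians(d)),0]))
ctrl.reach([.679,.07,.25],f(5))
print(ctrl.move_l([.679,.07,.008],rate=.15,max_force=8))
ctrl.grab(35);o=ctrl.observe();print(o["opening"],o["t"])
ctrl.move_l([.679,.07,.18],rate=.2)
ex,ey=frame(18.5);t=O-.005*ex-.078*ey;print(t)
ctrl.move_l([t[0],t[1],.18],f(18.5),rate=.15)
print(ctrl.move_l([t[0],t[1],.079],rate=.06,max_force=4),ctrl.observe()["tcp_pos"])
ctrl.release();ctrl.move_l([t[0],t[1],.22],rate=.12)
ctrl.move_l([t[0],t[1]-.1,.30],rate=.2)
print(ctrl.observe()["t"])
s=cams.snapshot("wrist");s3=cams.snapshot("scene");P,C=cloud(s3);Q=P-O;u=Q@ey*1000;x=Q@ex*1000;z=P[:,2]*1000
k=(u>-190)&(u<30)&(abs(x)<110)&(z>64)&(z<85)&(C[:,2].astype(int)-C[:,0]>25)
print("panel",rect(np.c_[x[k],u[k]]/1000),np.median(z[k]))
for n,(P,C) in (("scene",(P,C)),("wrist",cloud(s))):
    Q=P-O;u=Q@ey*1000;x=Q@ex*1000;z=P[:,2]*1000
    k=(u>-170)&(u<0)&(abs(x)<90)&(z>99)&(z<113);print(n,"block",rect(np.c_[x[k],u[k]]/1000),np.median(z[k]))
    k=(u>-190)&(u<30)&(abs(x)<110)&(z>64)&(z<85)&(C[:,2].astype(int)-C[:,0]>25);print(n,"panel",rect(np.c_[x[k],u[k]]/1000),np.median(z[k]))
cv2.imwrite("pics/c8.png",np.hstack([cv2.resize(s3["frame"][130:370,180:500],(400,300)),cv2.resize(s["frame"],(400,300))])[:,:,::-1])
```

```text
False
0.6938720200863249 28.3083
[ 0.53700814 -0.00955577  0.        ]
True [ 0.53685823 -0.00956843  0.08425823]
34.45
panel (array([ -5.7, -77.8]), array([134.5, 153.5]), 89.6) 74.55832341901153
scene block (array([ -8.6, -74.7]), array([ 65.5, 115.1]), 0.8) 104.0919957905071
scene panel (array([ -5.7, -77.8]), array([134.5, 153.5]), 89.6) 74.55832341901153
wrist block (array([ -6. , -77.9]), array([ 62.3, 109.7]), 0.1) 106.56095028284173
wrist panel (array([ -4. , -78.5]), array([129.8, 149.2]), 88.3) 76.69358777615831
```

View pics/c8.png

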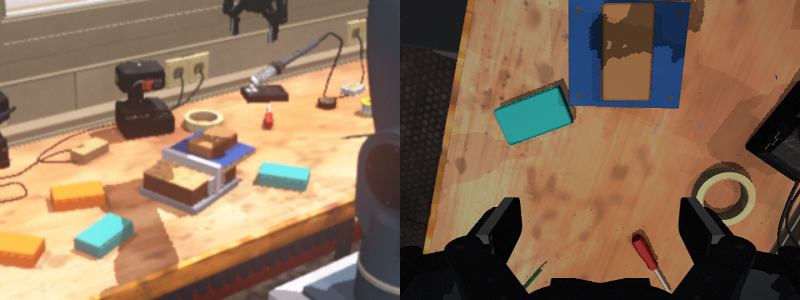

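The block (628,50) sits centred on the blue panel, which lies flat by the rail, and the gripper is clear of everything. Handing in.

```bash
python3 -c "
from rig import ctrl
print(ctrl.sign_off())"
```

```text
the job is handed in; nothing more can be done
None
```

I handed the job in at about 34 s (no verdict was returned): by the last camera check the panel lies painted face up, flat and square against the rail on the other rest, with the sanding block paper side down within about 3 mm of its centre and the bystanders not touched.

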